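# Unclamp a pneumatic cylinder and hold it level above its saddles

### The arm

A 7-joint arm with a two-finger parallel gripper is mounted at the origin on the work surface. World frame = base frame: x ahead of the robot, y to its left, z up, the work surface at z = 0. Lengths are in m, angles in degrees, forces in N, time in s.
With the tool pointing down it reaches from about 0.35 to 0.9 m from the base axis. Payload 7.2 kg.
Tool frame: the origin (TCP) lies on the mounting face of the last link; the fingertips stand 173 mm ahead of it and the grasp point (between the pads) lies 155 mm ahead of it; z points along the fingers, y is the direction in which the jaws open and shut (so a half turn about z gives the same grasp; the last joint's range is limited). The gripper opens to 85 mm and grips with 20 to 120 N. Pads are 22 mm wide; open, the fingers measure 114 mm over their backs; the gripper's body (76 mm by 85 mm) begins 54 mm behind the grasp point. The pads swing forward as they close: fully open they stand 13 mm farther back than shut.
Start: joints at [-76.043, 23.554, -0.728, 91.456, 0.321, 64.991, -4.71], TCP at [0.192, 0.595, 0.405] pointing down, gripper open.
Joint ranges: [-169.25, 169.25], [-16.82, 113.86], [-84.01, 82.57], [7.8, 145.47], [-59.2, 239.2], [7.22, 106.19], [-163.78, 163.78]. Speed limits (degrees/s): [136.94, 136.94, 172.46, 172.46, 180, 180, 180].

### API

Orientations are given as a 3x3 rotation matrix whose columns are the frame's x, y, z axes.
In Python, from station import r gives the robot as it stands. Calls block until the motion is done:
- r.goto(position, orientation): joint-space move of the TCP to a pose.
- r.move_linear(position, max_speed=0.15, attitude=None): straight line of the TCP; attitude=None keeps the orientation; max_speed is the mean speed in m/s.
- r.move_joints(angles): joint-space move.
- r.let_go() and r.close(): open the fingers fully, or close them until they stop; the grip force is fixed at half the most.
- r.hold(seconds).
- r.ik(position, orientation): joint angles nearest the present ones, or None.
- r.get_state(): the state.
- r.get_image(name): name is "scene" or "top" or "wrist"; returns a dict with "frame" (400x640x3 uint8, blue, green, red), "fov_y" (degrees; the focal length in pixels is half the picture's height over the tangent of half this angle, whatever the lens; pixels are square), "cx", "cy" (the principal point, pixels), "D" ([k1, k2, p1, p2, k3] as OpenCV has them; the pictures are not rectified), "R" (3x3) and "t" (3): a world point X has camera coordinates R X + t. Camera axes: x right, y down, z forward; pixel columns grow to the right and rows downward; lengths in m; the calibration is good to about 2 mm. A picture is of the moment at which its call begins. There is no depth.
A pose or a line that the arm cannot do raises r.PlanningError and nothing moves.
- r.sign_off(): hands the job in, once; it reports no verdict.
The state is a dict: "t": time; "joints": joint angles; "joint_vel": joint speeds; "joint_efforts": joint torques, N m; "eef_pos": TCP position; "tcp_rot": TCP orientation; "contact_force": force on the tool from outside, world axes, zero at the start; "moment": the same for the moment, N m; "gripper_width": finger opening in m.
Only numpy, scipy, OpenCV 4.12 (cv2) and the standard library are available. Lean on these libraries where they do the work, as an engineer would, in place of code of your own. Each camera call takes 0.05 s, during which the arm holds its last target.

### The job

I need to change the saddle blocks under the big square pneumatic cylinder. Throw the toggle clamp fully open, then lift the cylinder straight up out of its two saddles without tipping it and hold it level and still, in line with the saddles and about 10 cm above where it lay, for at least two seconds; finish while still holding it up there in the gripper. Leave everything else on the bench alone.

Things in the scene. Friction and masses are not known exactly. Their poses are not given: they have to be found in the camera images.
- plate: Green slotted aluminium plate bolted flat to the bench, 380 x 240 mm, 25 mm thick. Origin at bench level under the middle of the saddles; x runs along the cylinder towards its rod end, y across, z up. Spans x -210..170, y -120..120 mm. Toggle clamp on a riser block centred at x = -126 mm. Beside the cylinder nothing but the low saddles is taller than 55 mm above the bench.
- nest (a point): Where the middle of the cylinder's underside lies when centred in its two aluminium U saddles: 40 mm above the bench on the plate's z axis. Saddles at plate x = -68 and +68 mm, each 24 mm long in x (112 mm free between them), foot 90 mm wide and 15 mm high; cheeks 25 to 33 mm either side of the middle line, up to 62 mm above the bench.
- cylinder: Big pneumatic cylinder, square, bare aluminium, lying in the saddles (2 mm play), loose, 0.45-0.7 kg. Origin mid underside, x towards the rod, z up. End caps 46 mm square, 26 mm long, at x = -68, +68 mm; barrel between them x -56..56, 40 mm wide, z 3..43. Rod 12 mm thick, to x = 131. Elbow fitting on the front cap: to z = 72, back to x = 50. Starts within 4 mm of the nest.
- balance (a point): The cylinder's balance point, inside the barrel 8 mm from its middle towards the rod, 24 mm above the cylinder's underside. Gripped across the barrel (40 mm wide) near here, it hangs level.
- clamp (a joint): Toggle clamp handle, rad: 0 closed (handle upright, hold-down arm over the rear cap), 1.15 fully open (stop). Turns about a pin parallel to plate y at plate x = -128 mm, 98 mm above the bench; opening, it swings down towards plate -x, away from the cylinder, and the arm swings up 1.55 times as far, clear of the cylinder. Stiff (about 3 N at the grip), stays where left; starts at 0 to 0.1.
- clamp_grip (a point): Point on the handle's axis to pinch or push: 85 mm from the handle's pin, 16 mm short of its end. The grip is black, round, 21 mm thick there, and sticks up; when closed this point is 183 mm above the bench. Pinched along the plate's y it can turn between the fingers while the handle swings.
- valve: Bystander: loose solenoid valve, aluminium and black, 110 x 22 x 26 mm, lying on the plate beside the front saddle. Origin under its middle.
- fork: Bystander: loose steel rod fork, 51 x 22 x 22 mm, lying on the plate on the other side, near the rod. Origin under its middle.
- mini_cylinder: Bystander: small round cylinder 32 mm thick, 158 mm long, lying on the bench. Origin under its middle.
- regulator: Bystander: filter regulator with gauge, on a steel angle foot 70 x 70 mm, 192 mm high, orange and black. Origin under its foot.
- wrench: Bystander: steel wrench 160 mm long lying on the bench.
- screwdriver: Bystander: screwdriver 190 mm long lying on the bench.
- fittings_tray: Bystander: grey open tray 160 x 110 x 40 mm with small fittings.
Mind the look-alikes: they are no part of the job. Leave any turquoise look-alike of the cylinder alone.

How it is judged:
By the outcome, as a careful person would: the job done as asked, in the order asked, and still so for the second after the job is handed in, while the arm keeps its last pose, push and grip.
It also fails if it takes over 48 s, if anything falls off the work surface, if the arm or the gripper's body presses on something with over 40 N, if the wrist force passes 120 N, or if a joint passes its speed limit or range.

## Working session

There is one attempt and no reset: what is moved stays moved. The work goes in short steps, each a Python script; the robot and the scene stay as the last script left them, time stands still between calls to the robot, and variables do not carry over. Pictures are saved under pics/ and viewed, and the job is handed in when it is done.

```bash
ls; mkdir -p pics; python3 - <<'E'
from station import r
import cv2,pickle
d={}
for n in ["scene","top","wrist"]:
    im=r.get_image(n); d[n]=im; cv2.imwrite(f"pics/{n}0.png",im["frame"])
    print(n,im["fov_y"],im["cx"],im["cy"],im["D"],im["R"],im["t"])
pickle.dump(d,open("im0.pkl","wb"))
print(r.get_state())
E
```

```text
pics
scene 54.362457989533 317.3654445763081 191.61166831269793 [-0.00712477  0.          0.          0.          0.        ] [[-0.58596526  0.81031493 -0.00586691]
 [ 0.61211821  0.43787525 -0.65846531]
 [-0.5309953  -0.38942904 -0.75258821]] [ 0.27963502 -0.2233195   1.40771026]
top 57.714859771226195 321.3261298604647 192.55208786258288 [-0.03171277  0.          0.          0.          0.        ] [[-0.00653912 -0.99984928  0.01608256]
 [-0.99515753  0.00492939 -0.09816918]
 [ 0.0980751  -0.01664662 -0.99503978]] [0.01917834 0.48742328 1.11864176]
wrist 63.54166886410444 320.41089052685726 201.72624039175048 [-0.04170233  0.          0.          0.          0.        ] [[ 0.30720541  0.9516422  -0.00139702]
 [ 0.9191165  -0.29632443  0.25964726]
 [ 0.24667732 -0.08104907 -0.96570251]] [-0.62334023 -0.03228536  0.37783835]
{'t': 0.15, 'joints': array([-76.04127638,  23.59098439,  -0.72874574,  91.49299933,
         0.32045677,  64.99071374,  -4.70932426]), 'joint_vel': array([ 3.12872326e-02, -1.99911488e-01, -1.12010424e-02, -2.20401435e-01,
       -7.24439387e-03, -4.43953778e-02,  2.16298528e-04]), 'joint_efforts': array([ 2.28508296e-03, -6.01034546e+01,  6.83226194e-01, -2.99646968e+01,
        1.38695884e-02,  7.82676099e-03,  1.02267813e-05]), 'eef_pos': array([0.19170952, 0.59469701, 0.40403006]), 'tcp_rot': array([[-9.51785458e-01,  3.06764313e-01, -3.12417023e-04],
       [ 3.06764462e-01,  9.51784668e-01, -1.22914046e-03],
       [-7.97026973e-05, -1.26571646e-03, -9.99999196e-01]]), 'contact_force': array([-0.07624329, -0.12702418, -0.02177256]), 'moment': array([ 0.01937127, -0.00197243,  0.0221158 ]), 'gripper_width': 0.08572451200679568}
```

View pics/scene0.png

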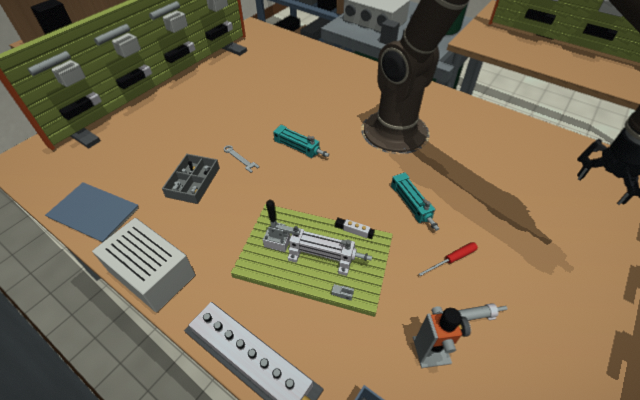

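View pics/top0.png

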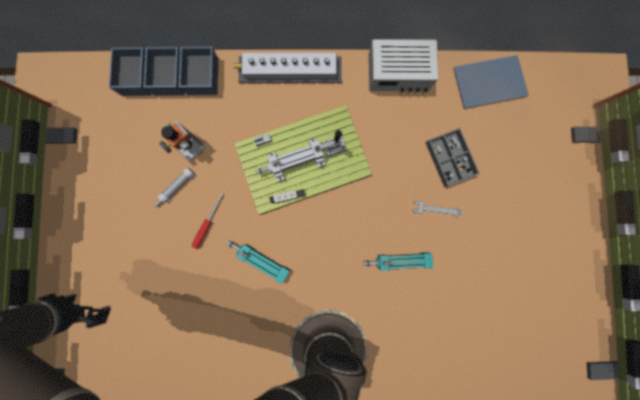

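View pics/wrist0.png

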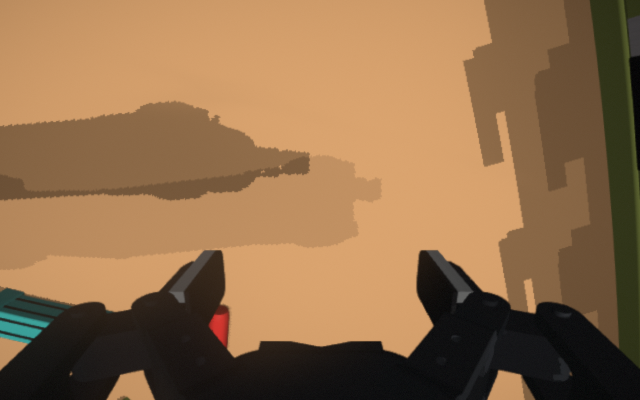

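The plate appears in the top view with corners at about (235,143), (347,107), (371,177) and (260,213). The rod end is near (262,172) and the clamp handle near (338,135). I'll measure the plate from its green mask.

```bash
cat > h.py <<'E'
import numpy as np,cv2
def K(im):
    h=im["frame"].shape[0]; f=h/2/np.tan(np.radians(im["fov_y"])/2)
    return np.array([[f,0,im["cx"]],[0,f,im["cy"]],[0,0,1]])
def ray(im,px):
    p=cv2.undistortPoints(np.array(px,float).reshape(-1,1,2),K(im),np.array(im["D"])).reshape(-1,2)
    d=np.c_[p,np.ones(len(p))]@np.array(im["R"]); c=-np.array(im["R"]).T@np.array(im["t"])
    return c,d
def onplane(im,px,z):
    c,d=ray(im,px); return c+d*((z-c[2])/d[:,2])[:,None]
def proj(im,X):
    X=np.array(X,float).reshape(-1,3); rv=cv2.Rodrigues(np.array(im["R"]))[0]
    return cv2.projectPoints(X,rv,np.array(im["t"]),K(im),np.array(im["D"]))[0].reshape(-1,2)
def tri(ims,pxs):
    A=np.zeros((3,3));b=np.zeros(3)
    for im,p in zip(ims,pxs):
        c,d=ray(im,[p]);d=d[0]/np.linalg.norm(d[0]);M=np.eye(3)-np.outer(d,d);A+=M;b+=M@c
    return np.linalg.solve(A,b)
def green(im):
    hsv=cv2.cvtColor(im["frame"],cv2.COLOR_BGR2HSV)
    return cv2.inRange(hsv,(28,70,60),(50,255,255))
def P2W(o,th,X):
    c,s=np.cos(th),np.sin(th); X=np.array(X,float).reshape(-1,3)
    return np.c_[o[0]+c*X[:,0]-s*X[:,1],o[1]+s*X[:,0]+c*X[:,1],X[:,2]]
E
python3 - <<'E'
import pickle; from h import *
d=pickle.load(open("im0.pkl","rb"))
for n,seed in [("top",(300,165)),("scene",(315,260))]:
    im=d[n]; m=cv2.morphologyEx(green(im),cv2.MORPH_CLOSE,np.ones((7,7)))
    cs,_=cv2.findContours(m,cv2.RETR_EXTERNAL,cv2.CHAIN_APPROX_NONE)
    c=[c for c in cs if cv2.pointPolygonTest(c,seed,False)>=0 ]
    c=max(c or cs,key=cv2.contourArea); print(n,cv2.contourArea(c))
    W=onplane(im,c[:,0,:],0.025)
    hull=cv2.convexHull((W[:,:2]*1000).astype(np.float32))
    rc=cv2.minAreaRect(hull); print(rc); print(cv2.boxPoints(rc))
    x,y,w,h=cv2.boundingRect(c); cr=im["frame"][y-20:y+h+10,x-10:x+w+10]
    cv2.imwrite(f"pics/{n}_c0.png",cv2.resize(cr,None,fx=4,fy=4,interpolation=cv2.INTER_CUBIC)); print(x-10,y-20)
E
```

```text
top 8475.5
((596.2300415039062, 75.10920715332031), (240.28453063964844, 376.7292785644531), 19.304960250854492)
[[ 420.57043   213.16397 ]
 [ 545.1157   -142.38269 ]
 [ 771.88965   -62.945557]
 [ 647.34436   292.6011  ]]
225 86
scene 10856.0
((604.1640625, 80.14521789550781), (249.10610961914062, 378.7720947265625), 19.15907096862793)
[[ 424.3549    218.16406 ]
 [ 548.66486  -139.62827 ]
 [ 783.97327   -57.873627]
 [ 659.66327   299.9187  ]]
221 184
```

```bash
python3 - <<'E'
import pickle; from h import *
d=pickle.load(open("im0.pkl","rb"))
o=(0.590,0.094);th=np.radians(109.25)
for n,(x0,y0,x1,y1) in {"top":(225,86,385,226),"scene":(221,184,411,320)}.items():
    im=d[n]; s=4
    cr=cv2.resize(im["frame"][y0:y1,x0:x1],None,fx=s,fy=s,interpolation=cv2.INTER_CUBIC)
    def P(X): return ((proj(im,P2W(o,th,X))-(x0,y0)+.5)*s).astype(np.int32)
    def L(X,c): cv2.polylines(cr,[P(X)],False,c,1,cv2.LINE_AA)
    z=.025; L([(-.21,-.12,z),(.17,-.12,z),(.17,.12,z),(-.21,.12,z),(-.21,-.12,z)],(255,0,0))
    L([(-.081,0,.086),(.081,0,.086)],(0,0,255)); L([(.081,0,.063),(.131,0,.063)],(0,0,255))
    L([(-.128,0,.098),(-.128,0,.199)],(255,0,255))
    cv2.imwrite(f"pics/{n}_ov0.png",cr)
E
```

```text
(no output)
```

View pics/top_ov0.png

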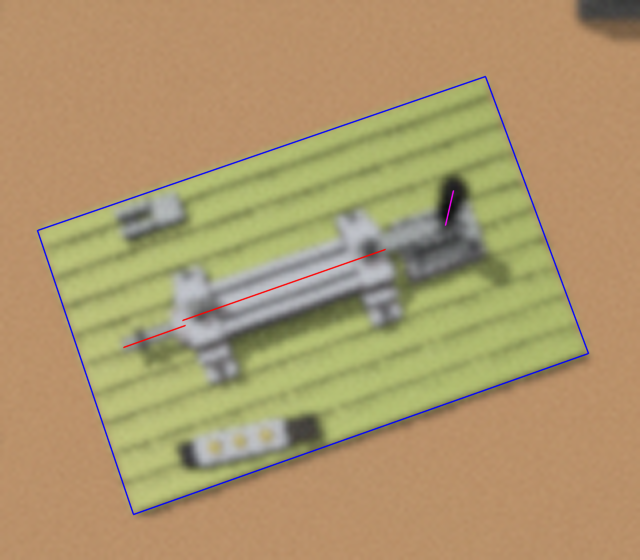

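View pics/scene_ov0.png

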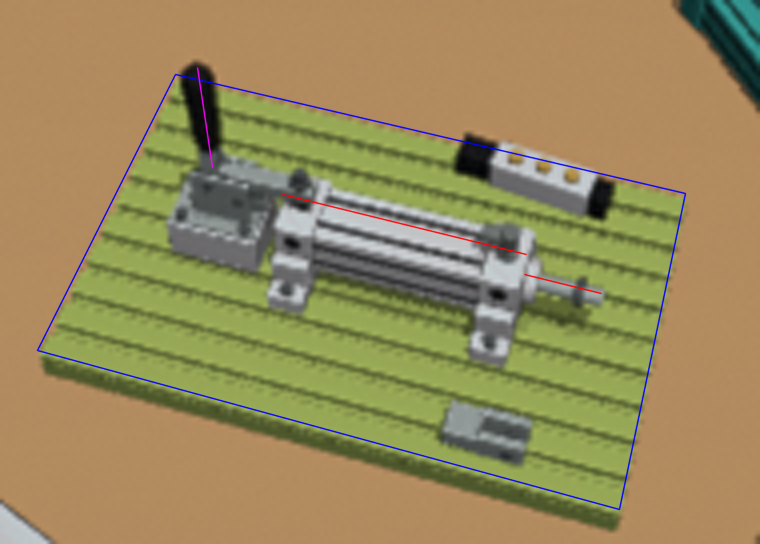

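The fit agrees with the given sizes: the plate measures 240 x 377 mm and the overlays lie on the cylinder and handle. Next I hover above the handle and check with the wrist camera.

```bash
cat >> h.py <<'E'
o=np.array((0.590,0.094));th=np.radians(109.25)
def ROT(th): 
    c,s=np.cos(th),np.sin(th); return np.array([[c,s,0],[s,-c,0],[0,0,-1.]])
def tcp(X,o=o,th=th): return P2W(o,th,X)[0]+[0,0,.155]
E
python3 - <<'E'
from station import r; from h import *; import pickle
# via a pose showing cylinder
R=ROT(th)
p=tcp((-.133,0,.260)); q=r.ik(p,R); print(p,q)
r.goto(p,R)
s=r.get_state(); print(s["t"],s["eef_pos"],s["joints"])
d={n:r.get_image(n) for n in("wrist","top","scene")}; pickle.dump(d,open("im1.pkl","wb"))
im=d["wrist"]; f=im["frame"].copy()
for seg,c in [([(-.081,0,.086),(.081,0,.086)],(0,0,255)),([(-.128,0,.098),(-.134,0,.199)],(255,0,255)),([(.081,0,.063),(.131,0,.063)],(0,0,255)),([(-.056,.02,.083),(.056,.02,.083),(.056,-.02,.083),(-.056,-.02,.083)],(255,0,0))]:
    cv2.polylines(f,[proj(im,P2W(o,th,seg)).astype(np.int32)],False,c,1)
cv2.imwrite("pics/w1.png",im["frame"]);cv2.imwrite("pics/w1o.png",f)
E
```

```text
[ 0.63384886 -0.03156384  0.415     ] [-29.25655248  27.80174056  40.45707902  91.30125138 -19.05366612
  67.98269038  34.39981083]
2.8583 [ 0.63397632 -0.03020133  0.41482204] [-29.32661121  27.80824417  40.39342303  91.29508386 -19.06100826
  67.98472129  34.39592587]
```

View pics/w1o.png

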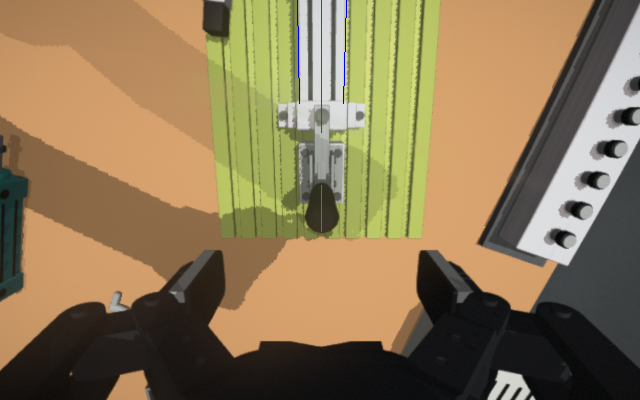

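The wrist overlay matches: the handle is at (321,207) and the barrel edges and centre line fall on the drawn lines. Now I pinch the handle and swing it open.

```bash
cat > arc.py <<'E'
from station import r; from h import *
def g(a,dr=0): return tcp((-.128-(.085+dr)*np.sin(a),0,.098+(.085+dr)*np.cos(a)))
def st(m=""):
    s=r.get_state(); print(m,round(s["t"],2),s["eef_pos"].round(4),s["contact_force"].round(1),s["moment"].round(2),round(s["gripper_width"],4)); return s
E
python3 - <<'E'
from arc import *
st(); r.move_linear(g(0.06),.12); st("down"); r.close(); st("closed")
for a in (.25,.45,.65): r.move_linear(g(a),.08); st(a)
import pickle
d={n:r.get_image(n) for n in("wrist","scene")}
cv2.imwrite("pics/w2.png",d["wrist"]["frame"]); cv2.imwrite("pics/s2.png",cv2.resize(d["scene"]["frame"][130:330,180:420],None,fx=3,fy=3))
E
```

```text
3.01 [ 0.6339 -0.0308  0.4149] [ 0.7 -0.2  0. ] [0.01 0.01 0.04] 0.0853
down 3.8 [ 0.6342 -0.0318  0.3385] [ 0.8  0.5 -0.3] [-0.02  0.02  0.04] 0.0855
closed 4.42 [ 0.6346 -0.0313  0.3385] [5.2 1.7 1.6] [ 0.27 -0.85  0.03] 0.0198
0.25 4.77 [ 0.6398 -0.0463  0.3362] [3.5 4.1 5.4] [ 0.83 -0.58 -0.07] 0.0199
0.45 5.12 [ 0.6453 -0.062   0.3307] [4.9 0.6 4.8] [ 0.46 -0.72 -0.01] 0.0197
0.65 5.48 [ 0.6503 -0.0765  0.3221] [ 5.9 -0.4  6.1] [-0.05 -0.96 -0.03] 0.0197
```

View pics/s2.png

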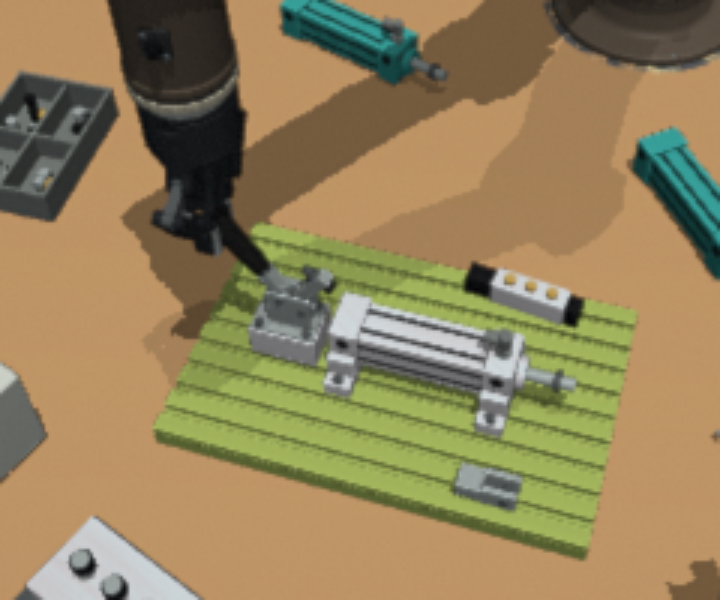

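View pics/w2.png

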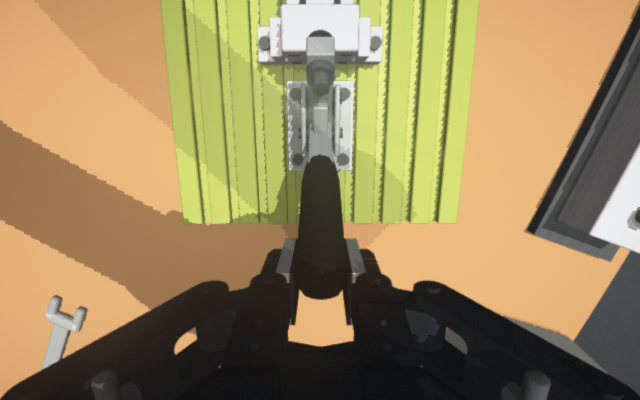

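The handle is following: the pads hold it at about (321,265) and the hold-down arm has lifted off the rear cap. The plate hasn't moved. I'll carry on to the stop.

```bash
python3 - <<'E'
from arc import *
for a in (.85,1.03,1.15,1.19): r.move_linear(g(a),.08); s=st(a)
f=s["contact_force"]
if np.linalg.norm(f)<20:
    r.move_linear(g(1.23),.05); st(1.23)
d={n:r.get_image(n) for n in("wrist","scene")}
cv2.imwrite("pics/w3.png",d["wrist"]["frame"]); cv2.imwrite("pics/s3.png",cv2.resize(d["scene"]["frame"][130:330,180:420],None,fx=3,fy=3))
E
```

```text
0.85 5.94 [ 0.6546 -0.0892  0.3108] [ 6.  -4.9  6. ] [-0.5  -1.22 -0.01] 0.0192
1.03 6.28 [ 0.6577 -0.0984  0.2987] [ 7.8 -5.6  5.8] [-0.98 -1.43 -0.05] 0.0194
1.15 6.56 [ 0.6594 -0.1034  0.2898] [ 8.8 -8.8  6.2] [-1.29 -1.65 -0.11] 0.0194
1.19 6.81 [ 0.6598 -0.1048  0.2869] [ 7.9 -8.9  5.8] [-1.37 -1.61 -0.03] 0.0197
1.23 7.06 [ 0.6603 -0.106   0.2839] [ 8.4 -8.1  4.9] [-1.47 -1.63 -0.03] 0.0191
```

View pics/s3.png

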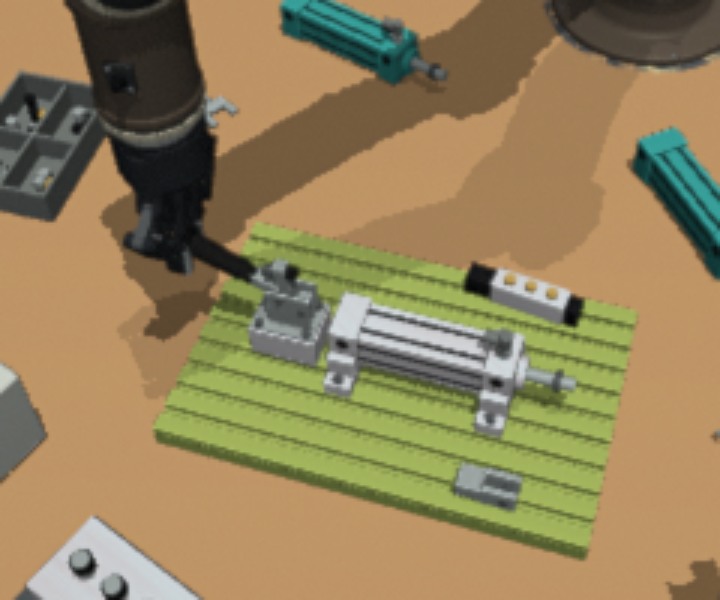

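View pics/w3.png

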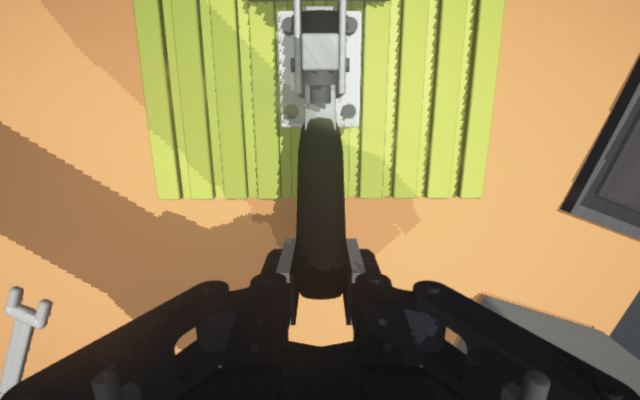

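```bash
python3 - <<'E'
from arc import *
for a in (1.27,1.31,1.36):
    r.move_linear(g(a),.05); s=st(a)
    print("grip z err mm",(s["eef_pos"]-g(a))*1000)
    if np.linalg.norm(s["contact_force"])>30: break
r.hold(.2); st()
d={n:r.get_image(n) for n in("wrist","scene","top")}
import pickle; pickle.dump(d,open("im4.pkl","wb"))
E
```

```text
1.27 7.41 [ 0.6606 -0.1068  0.2817] [ 4.7 -6.7 13.1] [-1.16 -0.86 -0.02] 0.0195
grip z err mm [ 1.65735982 -3.35462904  3.49444887]
1.31 7.66 [ 0.6608 -0.1074  0.281 ] [-3.3 -2.9 33.4] [-0.27  0.88  0.01] 0.0194
grip z err mm [ 1.53364364 -3.00906467  6.03531306]
 7.86 [ 0.6608 -0.1074  0.2809] [-3.4 -2.4 33.8] [-0.24  0.86  0.03] 0.0189
```

The force rises steeply beyond about 1.27 and the arm stops advancing, so the handle is at its stop. Now I ease off, release and hover over the cylinder.

```bash
python3 - <<'E'
from arc import *; import pickle
r.move_linear(g(1.27),.05); st("eased"); r.let_go(); st("open")
p=g(1.15); r.move_linear(p+[0,0,.10],.2); 
R=ROT(th)
r.move_linear(tcp((-.05,0,.27)),.25)
st("hover"); r.hold(.2)
d={n:r.get_image(n) for n in("wrist","scene","top")}; pickle.dump(d,open("im5.pkl","wb")); st()
im=d["wrist"]; f=im["frame"].copy()
for seg,c in [([(-.081,0,.086),(.081,0,.086)],(0,0,255)),([(.081,0,.063),(.131,0,.063)],(0,0,255)),([(-.056,.02,.083),(.056,.02,.083),(.056,-.02,.083),(-.056,-.02,.083)],(255,0,0))]:
    cv2.polylines(f,[proj(im,P2W(o,th,seg)).astype(np.int32)],False,c,1)
cv2.imwrite("pics/w5o.png",f); cv2.imwrite("pics/w5.png",im["frame"]); cv2.imwrite("pics/s5.png",cv2.resize(d["scene"]["frame"][130:330,180:420],None,fx=3,fy=3))
E
```

```text
eased 8.26 [ 0.6606 -0.1068  0.2817] [ 3.9 -7.6 13.3] [-1.2  -0.89 -0.04] 0.0196
open 8.91 [ 0.6589 -0.1034  0.278 ] [0.1 1.  0.2] [ 0.    0.06 -0.01] 0.0857
hover 10.4 [0.6065 0.0456 0.4243] [ 0.2 -0.5  0.6] [-0.07  0.01 -0.03] 0.0854
 10.75 [0.6066 0.0458 0.4248] [-0.2  0.6  0.2] [ 0.05  0.02 -0.02] 0.0852
```

View pics/w5o.png

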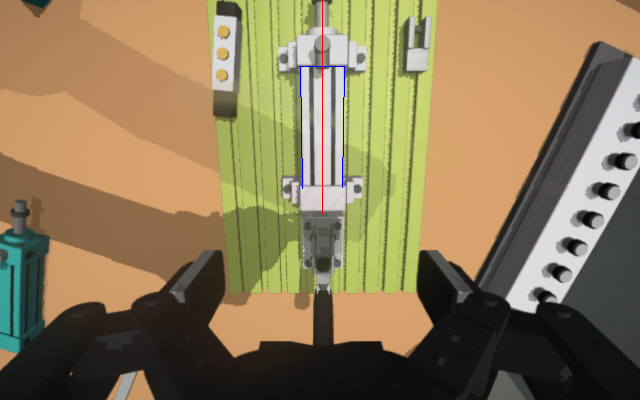

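View pics/s5.png

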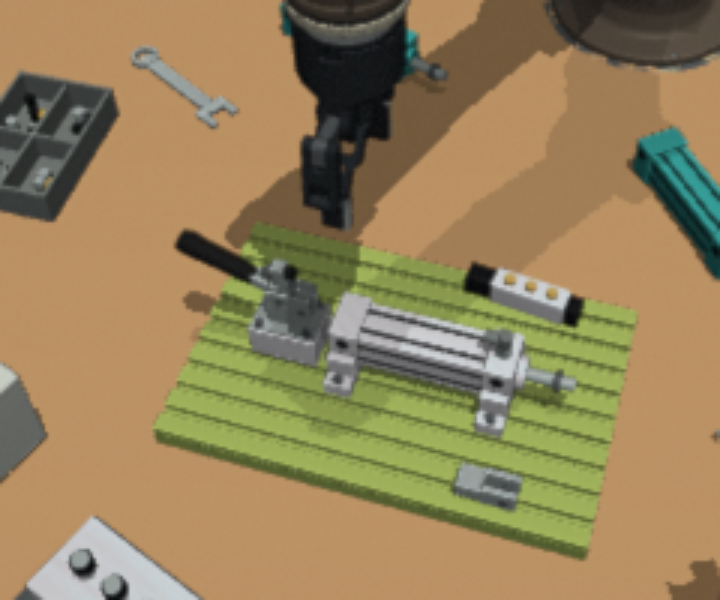

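The handle lies fully over and the cylinder hasn't moved: its rear cap edge is at (322,212) and the front edge of the barrel is at v=66, both as predicted. Next I check the clamp angle numerically, then grasp.

```bash
python3 - <<'E'
from arc import *; import pickle
d=pickle.load(open("im5.pkl","rb")); im=d["scene"]
print([(a,proj(im,P2W(o,th,[(-.128-.101*np.sin(a),0,.098+.101*np.cos(a))])).round(1).tolist()) for a in (1.0,1.1,1.15,1.2)])
r.move_linear(tcp((.008,0,.16)),.2); st()
r.move_linear(tcp((.008,0,.065)),.08); st("down")
w=r.get_image("wrist"); cv2.imwrite("pics/w6.png",w["frame"])
r.close(); st("closed")
d={n:r.get_image(n) for n in("wrist","scene","top")}; pickle.dump(d,open("im6.pkl","wb"))
cv2.imwrite("pics/w6b.png",d["wrist"]["frame"])
c=d["scene"]["frame"][130:330,180:420];cv2.imwrite("pics/s6.png",cv2.resize(c,None,fx=3,fy=3))
E
```

```text
[(1.0, [[240.2, 204.9]]), (1.1, [[239.0, 206.6]]), (1.15, [[238.5, 207.5]]), (1.2, [[238.1, 208.5]])]
 11.53 [0.5879 0.1009 0.3159] [ 0.3 -0.2  1.1] [-0.02 -0.03 -0.01] 0.085
down 12.86 [0.5876 0.1015 0.2205] [ 0.6 -0.2  0.4] [ 0.02 -0.02  0.04] 0.0855
closed 13.4 [0.5877 0.1016 0.2205] [ 1.2 -0.1  4.4] [ 0.09 -0.02  0.  ] 0.0392
```

View pics/w6b.png

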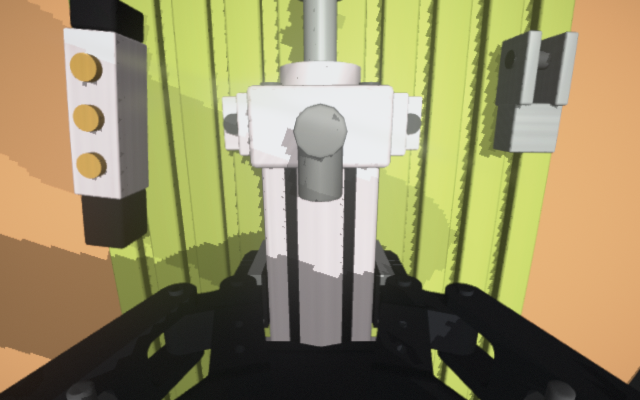

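View pics/s6.png

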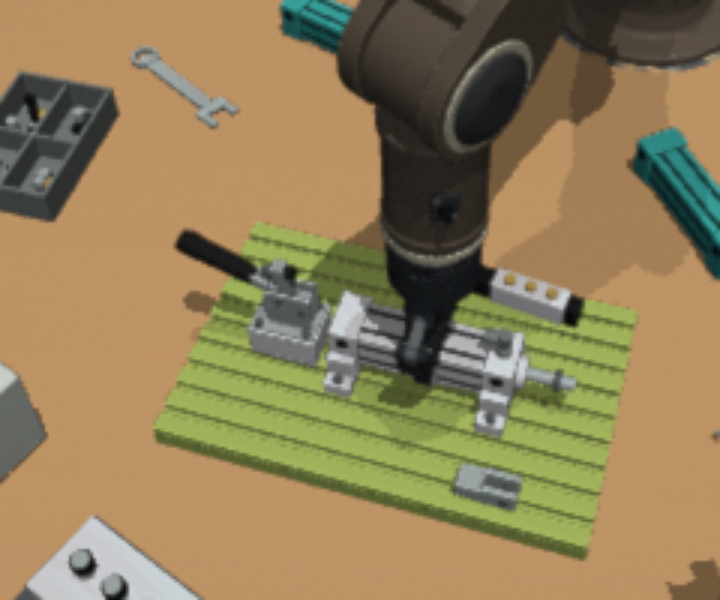

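The barrel is centred between the pads: the width reads 39 mm and the force on the tool is small. The clamp handle tip is at about (240,210) in the full scene frame, which fits 1.15 rad or a little more. Now I lift.

```bash
python3 - <<'E'
from arc import *; import pickle
b=tcp((.008,0,.065))
r.move_linear(b+[0,0,.03],.05); s=st("3cm"); 
d=r.get_image("wrist"); cv2.imwrite("pics/w7a.png",d["frame"])
r.move_linear(b+[0,0,.10],.06); s=st("10cm"); print(s["tcp_rot"].round(4)); r.hold(.5); st()
d={n:r.get_image(n) for n in("wrist","scene","top")}; pickle.dump(d,open("im7.pkl","wb"))
cv2.imwrite("pics/w7.png",d["wrist"]["frame"])
c=d["scene"]["frame"][130:330,180:420];cv2.imwrite("pics/s7.png",cv2.resize(c,None,fx=3,fy=3))
E
```

```text
3cm 14.3 [0.5871 0.1016 0.2499] [-0.1 -0.6 -5.7] [-0.01 -0.01  0.08] 0.0394
10cm 15.67 [0.5872 0.1016 0.3195] [-0.6 -0.9 -5.3] [-0.01 -0.05  0.02] 0.0391
[[-3.298e-01  9.441e-01 -8.000e-04]
 [ 9.441e-01  3.298e-01 -3.000e-04]
 [-0.000e+00 -8.000e-04 -1.000e+00]]
 16.17 [0.5874 0.1015 0.32  ] [ 0.5 -0.7 -4.4] [-0.02 -0.    0.02] 0.039
```

View pics/w7.png

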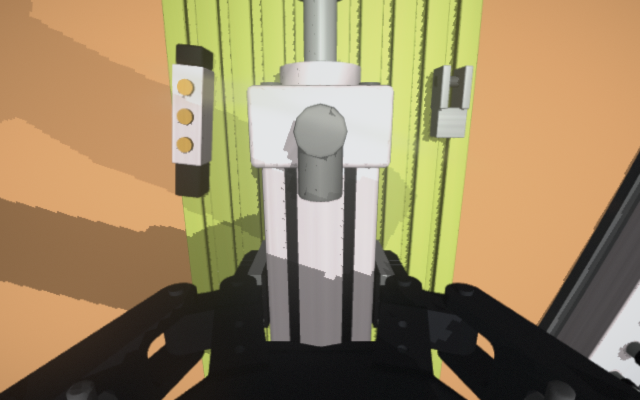

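View pics/s7.png

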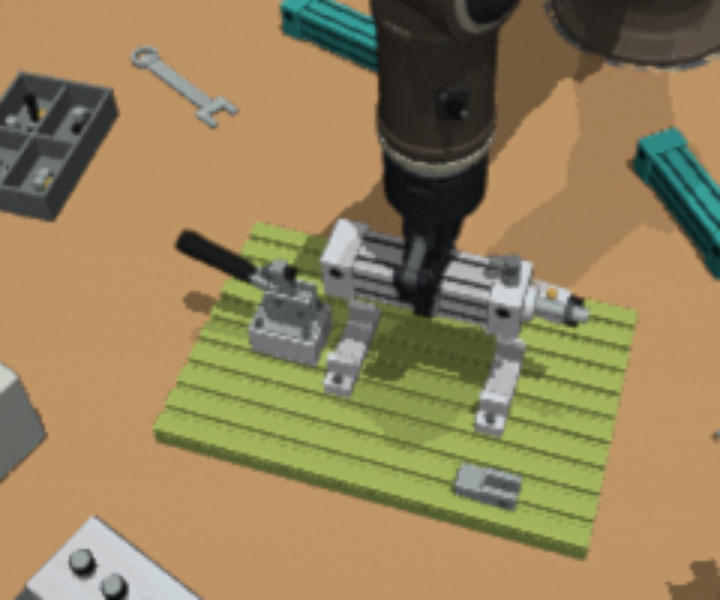

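Seen from the wrist, the cylinder looks just as it did before the lift: elbow at (321,130), cap edges at (249–393, 86). So it hasn't slipped or tipped. I'll hold it still, check again and hand in.

```bash
python3 - <<'E'
from arc import *; import pickle
r.hold(3.0); s=st(); print(abs(s["joint_vel"]).max())
a=pickle.load(open("im7.pkl","rb")); 
w=r.get_image("wrist")["frame"]; 
b=pickle.load(open("im6.pkl","rb"))["wrist"]["frame"]
print("diff now/earlier hold",cv2.absdiff(w,a["wrist"]["frame"]).mean(),"cap region vs before lift",cv2.absdiff(w,b)[90:200,250:390].mean())
r.sign_off()
E
```

```text
19.32 [0.5874 0.1015 0.32  ] [-1.1  0.5 -5.3] [-0.03  0.04 -0.04] 0.0392
0.09772021762237906
diff now/earlier hold 0.68258984375 cap region vs before lift 9.555064935064935
the job is handed in; nothing more can be done
```

The toggle clamp is fully open, and the cylinder is held level in the gripper about 10 cm above its saddles. I handed the job in at about 19 s of the 48 s allowed.

- **Clamp:** I pinched the handle and swung it until the push force climbed from about 13 to 33 N and the handle stopped moving. After release, its tip in the scene camera fits 1.15 rad or slightly more.
- **Lift:** I gripped the barrel at the balance point, with the fingers 39 mm apart. The tool rose 99.5 mm straight up and stayed vertical and in line with the saddles.
- **Hold:** I held it for over 3 s. The tool didn't move, the load read about 5 N and the moment was near zero. The valve and fork look undisturbed.
- **Check that disagreed:** the cap area of the wrist picture differed from its pre-lift picture by about 9.6 grey levels, against 0.7 for the whole picture between two moments of the hold. The cap edges and elbow sit at the same pixels in both pictures, so I put this down to changed lighting, not slip. I did not confirm that separately.

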